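# Cover the clean beakers from the stack of covers

## Robot

A 6-joint arm with a two-finger parallel gripper is mounted at the origin on the work surface. World frame = base frame: x ahead of the robot, y to its left, z up, the work surface at z = 0. Lengths are in m, angles in degrees, forces in N, time in s.
With the tool pointing down it reaches from about 0.35 to 0.875 m from the base axis. Payload 4.2 kg.
Tool frame: the origin (TCP) lies midway between the tips of the shut fingers; the grasp point (between the pads) lies 19 mm behind it; z points along the fingers, y is the direction in which the jaws open and shut (so a half turn about z gives the same grasp; the last joint's range is limited). The gripper opens to 87 mm and grips with 3 to 60 N. Pads are 19 mm wide; open, the fingers measure 117 mm over their backs; the gripper's body (75 mm by 190 mm) begins 51 mm behind the grasp point.
Start: joints at [80.65, 22.042, 0.453, 0, -68.411, -14.817], TCP at [0.256, 0.57, 0.223] pointing down, gripper open.
Joint ranges: [-179.83, 179.83], [-69.29, 118.12], [-61.27, 80.66], [-181.25, 117.63], [-171.15, -9.14], [-177.46, 177.46]. Speed limits (degrees/s): [159.86, 159.86, 180, 180, 180, 180].

## Interface

Orientations are given as a 3x3 rotation matrix whose columns are the frame's x, y, z axes.
In Python, from station import r gives the robot as it stands.
- The arm moves only by the tool carry_out, never from a script. Its argument "steps" is a list of rows, each a list of 2 entries, a list of its own where there are three numbers: the shift along the tool's x, y, z in cm, then the turn about the tool's z in degrees. In form: [[[x, y, z], twist], ...]. A call has 1 to 20 rows; each row is the pose to reach, as a shift and turn from the pose measured when the call began, along the tool's axes at that moment; what a row does not reach only later rows make up. A row lasts 1/10 s, in which the tool goes at most 50 mm and 8.59 degrees, less where a joint would pass 70% of its speed; a pose out of reach is approached as far as the arm can. A call with a gripper value outside its range is refused whole. "gripper" is the gripper's target within -1 to 1 (fully open at 1, half-way at 0, shut at -1), set as the call begins (left out, the last holds). The fingers move at their own pace and stop on an object; the grip force is fixed at half the most. Time passes only in rows, so rows that repeat a pose let the fingers close. It gives the time, the measured TCP pose, the force and the opening at its end, in the units of the state.
- r.sense(): the state, without advancing time (a new reading comes with each control period).
- r.capture(name): name is "scene" or "side" or "wrist"; returns the picture (480x640x3 uint8, red, green, blue); there is no depth.
- r.calibration(name): a dict with "camera_matrix" (3x3 intrinsics, pixels), "world_from_camera" (4x4, takes a point from camera to world coordinates). Camera axes: x right, y up, looking along -z (the intrinsics and any distortion apply to the point x, -y, -z); pixel columns grow to the right and rows downward; lengths in m; the calibration is good to about 2 mm. A picture is of the moment at which its call begins: read the wrist's pose just before it. calibration takes no time and is no camera call; for the wrist camera it gives the pose at the moment of the call.
- r.finish_job(): hands the job in, once; it reports no verdict.
Trained networks look in the newest picture that a camera, given by its name, has taken for a name from the list of things; names that differ only in an ending like _2 or _b are one class to them, and where a whole thing is asked for, a point or a joint stands for the part that bears it (a point fixed in the world has none). Each returns a list of dicts, best first, with "confidence" (0 to 1); they miss things now and then, are a little off and sometimes report something else, mostly with a low value. They report only what shows in the picture. A call takes as long as a camera call. They do not tell look-alikes from the thing itself.
- r.cut_out(camera, target): "pixels" (480x640 bool, what is visible of it).
- r.place_of(camera, target): "centre" ([x, y, z] in m, in world coordinates, good to about 4 mm: a listed point, or the origin of a listed thing).
The state is a dict: "time_s": time; "joints": joint angles; "joint_velocities": joint speeds; "effort": joint torques, N m; "tcp_pos": TCP position; "ee_rot": TCP orientation; "wrist_force": force on the tool from outside, world axes, zero at the start; "moment": the same for the moment, N m; "gripper_width": opening from 0.0 (shut) to 1.0 (fully open).
Only numpy, scipy, OpenCV 4.12 (cv2) and the standard library are available. Lean on these libraries where they do the work, as an engineer would, in place of code of your own. Each camera call takes 0.05 s, during which the arm holds its last target. There are 200 camera calls.

## Task

Take the stack of beaker covers apart and put each cover on the beaker it fits, whose rim has the colour of the cover's edge: spigot in the mouth, flange lying flat on the rim all round. Leave the beakers and the two small bottles upright where they stand.

Things in the scene. Friction and masses are not known exactly. Their poses are not given: they have to be found in the camera images.
- grip_red (a point): beaker cover, white with red edge, smallest of a stack of four (from the top red, blue, green, yellow): flange 70 mm across, 5 thick; on it a round grip 30 across, 20 high; under it a hollow spigot ring 10 high, tapering from 47 to 41 mm. Point: centre of the grip, half-way up, 15 mm above the flange's underside; z up. Flange rests on the next grip, spigot hangs loosely over it: lift straight up over 15 mm.
- grip_blue (a point): beaker cover, white with blue edge, second smallest of a stack of four (from the top red, blue, green, yellow): flange 80 mm across, 5 thick; on it a round grip 30 across, 20 high; under it a hollow spigot ring 10 high, tapering from 57 to 51 mm. Point: centre of the grip, half-way up, 15 mm above the flange's underside; z up. Flange rests on the next grip, spigot hangs loosely over it: lift straight up over 15 mm.
- grip_green (a point): beaker cover, white with green edge, second largest of a stack of four (from the top red, blue, green, yellow): flange 90 mm across, 5 thick; on it a round grip 30 across, 20 high; under it a hollow spigot ring 10 high, tapering from 67 to 61 mm. Point: centre of the grip, half-way up, 15 mm above the flange's underside; z up. Flange rests on the next grip, spigot hangs loosely over it: lift straight up over 15 mm.
- grip_yellow (a point): beaker cover, white with yellow edge, largest of a stack of four (from the top red, blue, green, yellow): flange 100 mm across, 5 thick; on it a round grip 30 across, 20 high; under it a hollow spigot ring 10 high, tapering from 77 to 71 mm. Point: centre of the grip, half-way up, 15 mm above the flange's underside; z up. Stands on the bench on its spigot.
- beaker_red: empty glass beaker, the smallest of four, red rim and a band below it: 60 mm outside diameter, 80 mm high, straight wall 2.5 mm, mouth 55 mm. The red cover's spigot goes in with 4 mm to spare all round; seated, the grip's centre is 95 mm above the foot. Loose, 0.08 to 0.27 kg. Origin: centre of the foot; z up.
- beaker_blue: empty glass beaker, the second smallest of four, blue rim and a band below it: 70 mm outside diameter, 95 mm high, straight wall 2.5 mm, mouth 65 mm. The blue cover's spigot goes in with 4 mm to spare all round; seated, the grip's centre is 110 mm above the foot. Loose, 0.08 to 0.27 kg. Origin: centre of the foot; z up.
- beaker_green: empty glass beaker, the second largest of four, green rim and a band below it: 80 mm outside diameter, 110 mm high, straight wall 2.5 mm, mouth 75 mm. The green cover's spigot goes in with 4 mm to spare all round; seated, the grip's centre is 125 mm above the foot. Loose, 0.08 to 0.27 kg. Origin: centre of the foot; z up.
- beaker_yellow: empty glass beaker, the largest of four, yellow rim and a band below it: 90 mm outside diameter, 125 mm high, straight wall 2.5 mm, mouth 85 mm. The yellow cover's spigot goes in with 4 mm to spare all round; seated, the grip's centre is 140 mm above the foot. Loose, 0.08 to 0.27 kg. Origin: centre of the foot; z up.
- amber_bottle: small amber glass bottle with a black cap, 36 mm across, 70 mm high, loose, standing among the beakers; not to be disturbed. Origin at the centre of its foot; z up.
- dropper_bottle: small white dropper bottle with a black pointed cap and a pink label, 28 mm across, 70 mm high, loose, standing among the beakers; not to be disturbed. Origin at the centre of its foot; z up.
Not all that is in view belongs to the job. What is shaped like the part that bears grip_green but pink is not meant.

How it is judged (in metres and radians):
At the end, for the whole second after the job is handed in: Every cover sits on the beaker of its own size and colour: centres within 8 mm horizontally, flange within 3 mm of the rim's height, cover and beaker upright within 0.06 rad, all released and at rest (below 0.02 m/s) (horizontal distance between grip_red and beaker_red below 0.008 m and z of grip_red in the frame of beaker_red between 0.092 and 0.098 m and angle between each of grip_red, beaker_red, grip_blue, beaker_blue, grip_green, beaker_green, grip_yellow, beaker_yellow's own z axis and vertical below 0.06 rad and linear speed of each of cover_red, cover_blue, cover_green, cover_yellow below 0.02 m/s and horizontal distance between grip_blue and beaker_blue below 0.008 m and z of grip_blue in the frame of beaker_blue between 0.107 and 0.113 m and horizontal distance between grip_green and beaker_green below 0.008 m and z of grip_green in the frame of beaker_green between 0.122 and 0.128 m and horizontal distance between grip_yellow and beaker_yellow below 0.008 m and z of grip_yellow in the frame of beaker_yellow between 0.137 and 0.143 m); the robot touches nothing.
It fails at once if a beaker was knocked over (tilted more than 20 degrees) or pushed more than 40 mm from its place (distance of any of beaker_red, beaker_blue, beaker_green, beaker_yellow from where it was at the start of the episode above 0.04 m or angle between any of beaker_red, beaker_blue, beaker_green, beaker_yellow's own z axis and vertical above 0.35 rad).
It fails at once if a small bottle was knocked over or pushed more than 30 mm from its place (distance of any of amber_bottle, dropper_bottle from where it was at the start of the episode above 0.03 m or angle between any of amber_bottle, dropper_bottle's own z axis and vertical above 0.35 rad).
It also fails if it takes over 112 s, if anything falls off the work surface, if the arm or the gripper's body presses on something with over 40 N, if the wrist force passes 120 N, or if a joint passes its speed limit or range.

## Working session

There is one attempt and no reset: what is moved stays moved. The work goes in short steps, Python scripts to look and compute and a tool call to move; the robot and the scene stay as the last step left them, time stands still between calls to the robot, and variables do not carry over. Pictures are saved under pics/ and viewed, about 12 in all and at most 16, crops included, and the job is handed in when it is done.

Besides the shell and the picture viewer there is one more tool, called after "Emit:" as name(argument=value, ...), one argument or row to a line, values as JSON. carry_out: Moves the arm, as the interface text tells. Its arguments: {"type":"object","properties":{"steps":{"type":"array","items":{"type":"array"}},"gripper":{"type":"number"}},"required":["steps"]}

```bash
mkdir -p pics
cat > h.py <<'E'
from station import r
import numpy as np, cv2
N=['grip_red','grip_blue','grip_green','grip_yellow','beaker_red','beaker_blue','beaker_green','beaker_yellow','amber_bottle','dropper_bottle']
def save(c,n):
    im=r.capture(c); cv2.imwrite(f'pics/{n}.png',cv2.cvtColor(im,cv2.COLOR_RGB2BGR)); return im
def look(c,names=N):
    for n in names:
        for d in r.place_of(c,n)[:3]: print(c,n,np.round(d['centre'],4),round(d['confidence'],2))
E
python3 - <<'E'
from h import *
s=r.sense(); print(s['time_s'],s['tcp_pos'],s['ee_rot'],s['gripper_width'])
for c in ['scene','side']:
    save(c,c+'0'); look(c)
save('wrist','wrist0')
print(r.sense()['time_s'])
E
```

```text
0.0 [0.25560285 0.56968514 0.22146022] [[ 9.12262316e-01 -4.09605615e-01 -8.41090062e-04]
 [-4.09606475e-01 -9.12260111e-01 -2.00642809e-03]
 [ 5.45513001e-05  2.17490467e-03 -9.99997633e-01]] 1.0035284438915266
scene grip_red [ 0.4497 -0.2596  0.1009] 0.77
scene grip_blue [ 0.4452 -0.2598  0.0734] 0.97
scene grip_green [ 0.4821 -0.4089  0.0221] 0.81
scene grip_green [ 0.291  -0.2246  0.0265] 0.81
scene grip_green [ 0.4458 -0.2631  0.0516] 0.56
scene grip_yellow [ 0.4398 -0.2624  0.023 ] 0.79
scene grip_yellow [ 0.4999  0.1442 -0.0025] 0.57
scene beaker_red [ 0.4304  0.2755 -0.0028] 0.86
scene beaker_red [ 5.015e-01  1.444e-01 -3.000e-04] 0.32
scene beaker_blue [ 0.4553 -0.0331  0.0056] 0.62
scene beaker_green [0.6598 0.135  0.0071] 0.93
scene beaker_green [ 0.4441 -0.2637  0.0487] 0.6
scene beaker_yellow [ 0.6332 -0.1745  0.0014] 0.68
scene amber_bottle [0.5033 0.1434 0.0018] 0.6
side grip_red [ 0.4447 -0.2559  0.1017] 0.8
side grip_blue [ 0.4497 -0.2628  0.0753] 0.71
side grip_blue [ 0.4635 -0.0251  0.0006] 0.2
side grip_green [ 0.4773 -0.4068  0.0234] 0.71
side grip_green [ 0.2923 -0.2243  0.0242] 0.61
side grip_green [ 0.446  -0.2583  0.098 ] 0.59
side beaker_red [0.4311 0.2774 0.0026] 0.9
side beaker_blue [ 0.4654 -0.0237 -0.0034] 0.82
side beaker_green [0.6544 0.1325 0.0023] 0.93
side beaker_green [ 0.4639 -0.024  -0.0047] 0.5
side beaker_green [ 0.4424 -0.258   0.0979] 0.3
side beaker_yellow [ 0.6382 -0.1707  0.0013] 0.82
side amber_bottle [0.5012 0.1406 0.0018] 0.6
side amber_bottle [ 0.6386 -0.1711 -0.001 ] 0.5
side dropper_bottle [ 4.983e-01 -1.471e-01 -2.000e-04] 0.8
1.15
```

View pics/scene0.png

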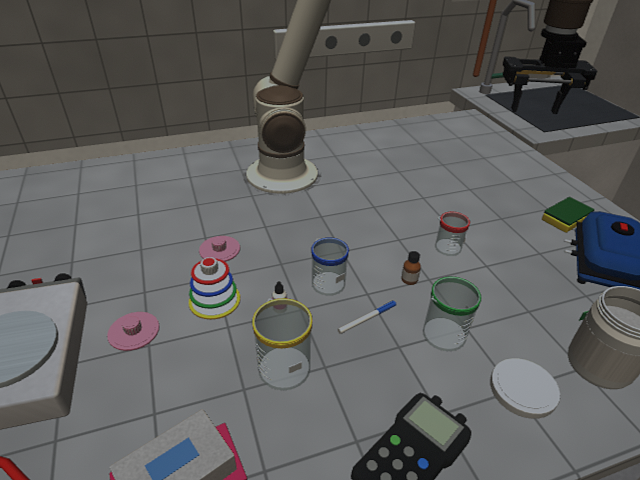

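View pics/side0.png

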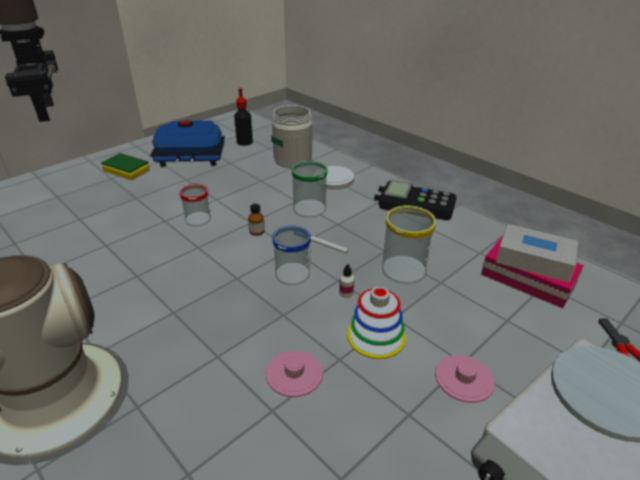

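The stack (red grip at scene ≈(209,263)) sits near (0.446,-0.26), with two pink decoys beside it. The dropper bottle is close by at scene (279,292), the amber bottle at (411,268). Both views agree with the network positions. Next I refine the positions from the overhead wrist view on the way over.

```bash
cat >> h.py <<'E'
def go(*ps):
    s=r.sense(); R=np.array(s['ee_rot']); p=np.array(s['tcp_pos'])
    print('t',round(s['time_s'],2),'tcp',np.round(p,4),'w',round(s['gripper_width'],3),'F',np.round(s['wrist_force'],1),'z',np.round(R[:,2],4))
    for q in ps:
        d=R.T@(np.array(q)-p)*100; print(q,'->',np.round(d,2),'dist cm',round(np.linalg.norm(d),1))
def ray(c,uv):
    k=r.calibration(c);K=np.array(k['camera_matrix']);T=np.array(k['world_from_camera'])
    d=np.linalg.inv(K)@[uv[0],uv[1],1]; return T[:3,3],T[:3,:3]@[d[0],-d[1],-d[2]]
E
python3 - <<'E'
from h import *
k=r.calibration('wrist'); print(k)
go((.45,.2,.4),(.55,-.05,.42),(.446,-.26,.3))
E
```

```text
{'camera_matrix': array([[412.82362605,   0.        , 315.5594721 ],
       [  0.        , 412.82362605, 239.77617467],
       [  0.        ,   0.        ,   1.        ]]), 'world_from_camera': array([[-4.09027650e-01,  8.77253179e-01,  2.51243390e-01,
         3.25037766e-01],
       [-9.12521730e-01, -3.93011052e-01, -1.13341983e-01,
         5.39308708e-01],
       [-6.88186199e-04, -2.75625058e-01,  9.61264976e-01,
         3.84377764e-01],
       [ 0.00000000e+00,  0.00000000e+00,  0.00000000e+00,
         1.00000000e+00]])}
t 1.15 tcp [0.2558 0.5702 0.2225] w 1.0 F [ 0.1 -0.2  0.2] z [-0.  0. -1.]
(0.45, 0.2, 0.4) -> [ 32.87  25.83 -17.75] dist cm 45.4
(0.55, -0.05, 0.42) -> [ 52.23  44.54 -19.75] dist cm 71.4
(0.446, -0.26, 0.3) -> [51.34 67.96 -7.75] dist cm 85.5
```

Emit:
carry_out(
  steps=[
    [[3,3,-3],0],
    [[6,6,-6],0],
    [[9,9,-8],0],
    [[12,12,-10],0],
    [[15,15,-12],0],
    [[18,18,-14],0],
    [[21,21,-16],0],
    [[24,24,-17.5],0],
    [[27,27,-17.5],0],
    [[30,30,-17.5],0],
    [[33,33,-17.5],0],
    [[36,36,-17.5],0],
    [[37,38,-17.5],0],
    [[37,38,-17.5],0],
    [[37,38,-17.5],0],
  ],
)

```text
time_s: 2.65
tcp_pos: [0.4378, 0.0719, 0.3977]
ee_rot: [[0.912, -0.41, 0.0], [-0.41, -0.912, 0.0], [0.0, -0.001, -1.0]]
wrist_force: [0.4, 0.0, 0.1]
gripper_width: 1.002
```

Run:
```python
from h import *
save('wrist','wrist1'); look('wrist')
go((.446,-.26,.25))
```

```text
wrist grip_red [ 0.446  -0.2558  0.0947] 0.59
wrist grip_red [0.4229 0.2786 0.0014] 0.34
wrist grip_blue [0.497  0.1437 0.0029] 0.44
wrist grip_green [ 0.2896 -0.2254  0.0255] 0.7
wrist beaker_red [0.4261 0.2751 0.0033] 0.97
wrist beaker_red [ 0.4448 -0.2617  0.0957] 0.71
wrist beaker_blue [ 4.59e-01 -2.62e-02  3.00e-04] 0.7
wrist beaker_blue [ 0.4427 -0.2571  0.0953] 0.6
wrist beaker_green [0.6536 0.1291 0.0015] 0.7
wrist amber_bottle [4.973e-01 1.380e-01 4.000e-04] 0.75
wrist dropper_bottle [ 0.4987 -0.1449 -0.0005] 0.92
t 3.2 tcp [0.4378 0.0723 0.3975] w 0.998 F [ 0.7 -0.1  0.3] z [-0.  0. -1.]
(0.446, -0.26, 0.25) -> [14.34 29.99 14.75] dist cm 36.4
```

View pics/wrist1.png

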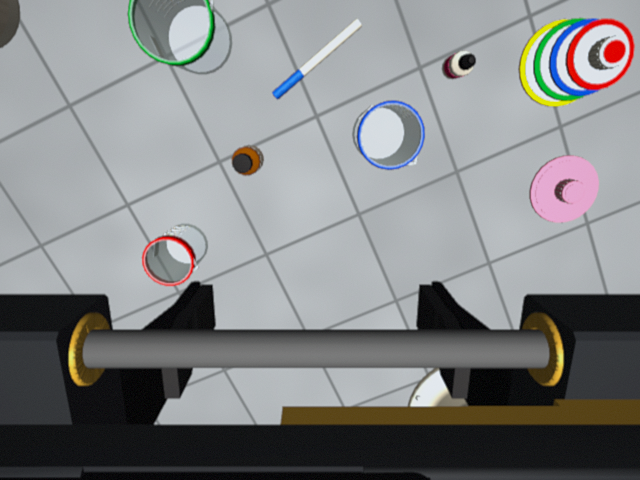

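```bash
cat >> h.py <<'E'
from scipy.optimize import least_squares
HUE={'red':(0,),'blue':(110,),'green':(68,),'yellow':(29,)}
BK={'red':(.428,.276,.08,.030),'blue':(.459,-.028,.095,.035),'green':(.656,.132,.11,.040),'yellow':(.636,-.172,.125,.045)}
LID={'red':(.446,-.259,.09,.035),'blue':(.446,-.259,.065,.04),'green':(.446,-.259,.04,.045),'yellow':(.446,-.259,.015,.05)}
def circ(c,im,col,spec):
    "fit circle of known outer radius (centre of ~2 mm line) to coloured pixels back-projected on plane z"
    x,y,z,R=spec; hsv=cv2.cvtColor(im,cv2.COLOR_RGB2HSV).astype(int); h=HUE[col][0]
    dh=np.abs((hsv[...,0]-h+90)%180-90); v,u=np.nonzero((dh<12)&(hsv[...,1]>130)&(hsv[...,2]>70))
    o,_=ray(c,(0,0)); k=r.calibration(c);K=np.array(k['camera_matrix']);T=np.array(k['world_from_camera'])
    d=np.linalg.inv(K)@np.vstack([u,v,np.ones(len(u))]); d=T[:3,:3]@(d*np.array([[1],[-1],[-1]]))
    P=(o[:2,None]+d[:2]*((z-o[2])/d[2])).T; rr=np.hypot(*(P-[x,y]).T); P=P[np.abs(rr-R)<.018]
    if len(P)<30: print(col,'few',len(P)); return
    f=least_squares(lambda q:np.hypot(*(P-q[:2]).T)-q[2],[x,y,R],loss='soft_l1',f_scale=.001)
    print(c,col,'n',len(P),'centre',np.round(f.x[:2],4),'r',round(f.x[2],4),'rms',round(np.sqrt(np.mean(f.fun**2)),4)); return f.x
E
python3 - <<'E'
from h import *
im={c:cv2.cvtColor(cv2.imread(f'pics/{n}.png'),cv2.COLOR_BGR2RGB) for c,n in dict(wrist='wrist1',scene='scene0',side='side0').items()}
for c in im:
    for col in BK: circ(c,im[c],col,BK[col])
for col in LID: circ('wrist',im['wrist'],col,LID[col])
E
```

```text
wrist red n 375 centre [0.4308 0.2746] r 0.0307 rms 0.0013
wrist blue n 429 centre [ 0.4603 -0.0271] r 0.0352 rms 0.0007
wrist green n 428 centre [0.6538 0.1326] r 0.0403 rms 0.0008
yellow few 0
scene red n 141 centre [0.4327 0.2712] r 0.0291 rms 0.0049
scene blue n 132 centre [ 0.4568 -0.0283] r 0.0356 rms 0.0027
scene green n 128 centre [0.651  0.1324] r 0.0407 rms 0.0015
scene yellow n 431 centre [ 0.6331 -0.173 ] r 0.0466 rms 0.0029
side red n 99 centre [0.4232 0.2619] r 0.0267 rms 0.0041
side blue n 141 centre [ 0.4553 -0.0342] r 0.0337 rms 0.0037
side green n 44 centre [0.6508 0.1266] r 0.0387 rms 0.002
side yellow n 345 centre [ 0.6322 -0.1742] r 0.0486 rms 0.0046
wrist red n 1190 centre [ 0.4469 -0.2575] r 0.0315 rms 0.0038
wrist blue n 679 centre [ 0.4467 -0.2593] r 0.0371 rms 0.0018
wrist green n 630 centre [ 0.4477 -0.2593] r 0.0417 rms 0.0017
wrist yellow n 722 centre [ 0.4471 -0.2593] r 0.0469 rms 0.0018
```

Emit:
carry_out(
  steps=[
    [[1,3,0],0],
    [[2,6,0],0],
    [[3,9,0],0],
    [[4,12,0],0],
    [[4,15,0],0],
    [[5,18,0],0],
    [[6,21,2],0],
    [[7,24,4],0],
    [[8,27,6],0],
    [[8,29,8],0],
    [[8,30,9],0],
    [[8,30,9],0],
    [[8,30,9],0],
  ],
)

```text
time_s: 4.5
tcp_pos: [0.3887, -0.2341, 0.3084]
ee_rot: [[0.913, -0.409, 0.001], [-0.409, -0.913, -0.001], [0.002, 0.0, -1.0]]
wrist_force: [-0.6, 0.3, 0.9]
gripper_width: 0.998
```

Run:
```python
from h import *
im=save('wrist','wrist2')
for col in LID: circ('wrist',im,col,LID[col])
for col in ['blue','yellow']: circ('wrist',im,col,BK[col])
look('wrist',['grip_red','grip_blue','beaker_yellow'])
go((.446,-.26,.095))
```

```text
wrist red n 1286 centre [ 0.4465 -0.259 ] r 0.0316 rms 0.0015
wrist blue n 556 centre [ 0.4462 -0.2593] r 0.0384 rms 0.0008
wrist green n 418 centre [ 0.4468 -0.2598] r 0.0431 rms 0.0007
wrist yellow n 653 centre [ 0.4469 -0.2599] r 0.0481 rms 0.0007
wrist blue n 816 centre [ 0.4604 -0.0289] r 0.0358 rms 0.0015
wrist yellow n 473 centre [ 0.6338 -0.1727] r 0.0451 rms 0.0015
wrist grip_red [ 0.4439 -0.2563  0.0955] 0.95
t 4.7 tcp [ 0.3889 -0.2336  0.3086] w 1.001 F [-0.9 -0.3 -0.5] z [ 2.2e-03 -5.0e-04 -1.0e+00]
(0.446, -0.26, 0.095) -> [ 6.24  0.09 21.37] dist cm 22.3
```

View pics/wrist2.png

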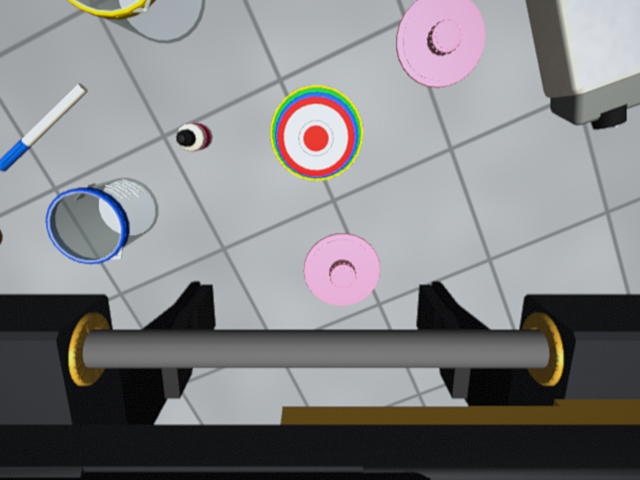

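Emit:
carry_out(
  steps=[
    [[3,0,3],0],
    [[5,0,7],0],
    [[6.2,0,11],0],
    [[6.2,0,15],0],
    [[6.2,0,18],0],
    [[6.2,0,20],0],
    [[6.2,0,20.5],0],
    [[6.2,0,21],0],
    [[6.2,0,21.4],0],
    [[6.2,0,21.4],0],
    [[6.2,0,21.4],0],
  ],
)

```text
time_s: 5.8
tcp_pos: [0.4466, -0.2591, 0.0957]
ee_rot: [[0.913, -0.407, 0.004], [-0.407, -0.913, -0.001], [0.004, -0.001, -1.0]]
wrist_force: [1.0, -0.1, -0.4]
gripper_width: 0.997
```

Run:
```python
from h import *
go((.4465,-.2595,.094))
save('side','s1')
cv2.imwrite('pics/s1c.png',cv2.resize(cv2.imread('pics/s1.png')[200:380,280:500],None,fx=3,fy=3))
```

```text
t 5.8 tcp [ 0.4466 -0.2591  0.0957] w 0.997 F [ 1.  -0.1 -0.4] z [ 0.004  -0.0011 -1.    ]
(0.4465, -0.2595, 0.094) -> [0.   0.04 0.17] dist cm 0.2
```

View pics/s1c.png

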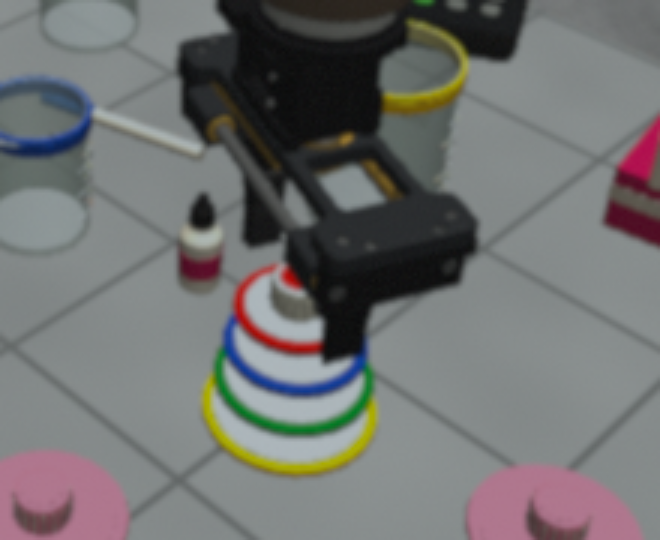

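Emit:
carry_out(
  steps=[
    [[0,0,0.2],0],
    [[0,0,0.2],0],
    [[0,0,0.2],0],
    [[0,0,0.2],0],
    [[0,0,0.2],0],
    [[0,0,0.2],0],
    [[0,0,0.2],0],
    [[0,0,0.2],0],
    [[0,0,0.2],0],
    [[0,0,0.2],0],
  ],
  gripper=-1,
)

```text
time_s: 6.85
tcp_pos: [0.4465, -0.2592, 0.0936]
ee_rot: [[0.913, -0.407, 0.004], [-0.407, -0.913, -0.001], [0.004, -0.001, -1.0]]
wrist_force: [-0.3, 0.3, -0.2]
gripper_width: 0.33
```

Run:
```python
from h import *
go((.4465,-.2595,.2),(.4305,.2748,.2))
```

```text
t 6.85 tcp [ 0.4465 -0.2592  0.0936] w 0.33 F [-0.3  0.3 -0.2] z [ 0.004  -0.0011 -1.    ]
(0.4465, -0.2595, 0.2) -> [  0.05   0.02 -10.64] dist cm 10.6
(0.4305, 0.2748, 0.2) -> [-23.18 -48.12 -10.7 ] dist cm 54.5
```

Emit:
carry_out(
  steps=[
    [[0,0,-1],0],
    [[0,0,-2.5],0],
    [[0,0,-5],0],
    [[0,0,-8],0],
    [[0,0,-10.6],0],
    [[-1,-2,-10.6],0],
    [[-2.5,-5,-10.6],0],
    [[-4.3,-9,-10.7],0],
    [[-6.3,-13,-10.7],0],
    [[-8.2,-17,-10.7],0],
    [[-10.1,-21,-10.7],0],
    [[-12,-25,-10.7],0],
    [[-14,-29,-10.7],0],
    [[-15.9,-33,-10.7],0],
    [[-17.8,-37,-10.7],0],
    [[-19.8,-41,-10.7],0],
    [[-21.7,-45,-10.7],0],
    [[-22.7,-47,-10.7],0],
    [[-23.2,-48.1,-10.7],0],
    [[-23.2,-48.1,-10.7],0],
  ],
)

```text
time_s: 8.85
tcp_pos: [0.4301, 0.2756, 0.2001]
ee_rot: [[0.914, -0.406, 0.004], [-0.406, -0.914, -0.001], [0.004, -0.001, -1.0]]
wrist_force: [0.1, 0.5, 0.0]
gripper_width: 0.334
```

Run:
```python
from h import *
im=save('wrist','w3'); circ('wrist',im,'red',BK['red']); circ('wrist',im,'green',BK['green'])
for c in ['scene','side']: save(c,c+'3')
look('side',['grip_red','beaker_red']); look('scene',['grip_red','beaker_red'])
a=cv2.imread('pics/scene3.png')[130:280,370:540];b=cv2.imread('pics/side3.png')[100:250,120:290]
cv2.imwrite('pics/c3.png',cv2.resize(np.hstack([a,b]),None,fx=2.3,fy=2.3))
go((.4305,.2748,.093),(.4305,.2748,.0885))
```

```text
wrist red n 2159 centre [0.4286 0.2755] r 0.0315 rms 0.0093
green few 0
side grip_red [0.4264 0.2733 0.207 ] 0.69
side grip_red [ 0.5006 -0.1437 -0.0009] 0.39
side beaker_red [0.4306 0.2787 0.0015] 0.88
scene grip_red [0.4357 0.2746 0.2057] 0.61
scene beaker_red [ 4.295e-01  2.757e-01 -3.000e-04] 0.97
t 9.2 tcp [0.4304 0.2737 0.2002] w 0.332 F [-0.4 -0.7  0.7] z [ 0.004 -0.001 -1.   ]
(0.4305, 0.2748, 0.093) -> [-0.08 -0.1  10.72] dist cm 10.7
(0.4305, 0.2748, 0.0885) -> [-0.08 -0.1  11.17] dist cm 11.2
```

View pics/c3.png

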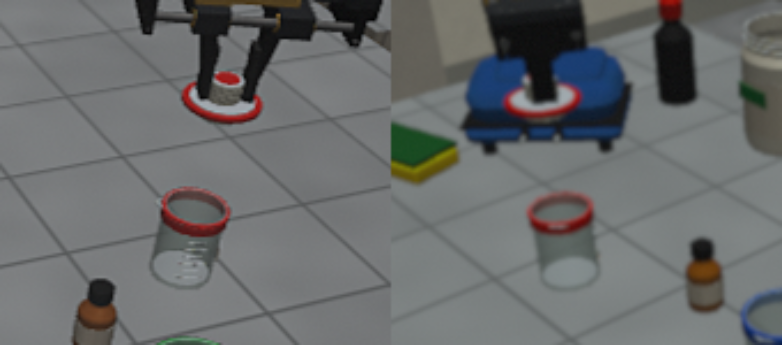

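Emit:
carry_out(
  steps=[
    [[-0.1,-0.15,2],0],
    [[-0.1,-0.15,5],0],
    [[-0.1,-0.15,7.5],0],
    [[-0.1,-0.15,9],0],
    [[-0.1,-0.15,9.6],0],
    [[-0.1,-0.15,10.2],0],
    [[-0.1,-0.15,10.7],0],
    [[-0.1,-0.15,11],0],
    [[-0.1,-0.15,11.1],0],
    [[-0.1,-0.15,11.1],0],
  ],
)

```text
time_s: 10.2
tcp_pos: [0.4306, 0.2755, 0.0895]
ee_rot: [[0.913, -0.409, 0.004], [-0.409, -0.913, -0.001], [0.004, -0.001, -1.0]]
wrist_force: [-0.6, 0.9, -1.0]
gripper_width: 0.33
```

Run:
```python
from h import *
go((.43,.2755,.0886))
for c in ['scene','side']: save(c,c+'4')
a=cv2.imread('pics/scene4.png')[180:280,400:520];b=cv2.imread('pics/side4.png')[150:250,140:260]
cv2.imwrite('pics/c4.png',cv2.resize(np.hstack([a,b]),None,fx=3.2,fy=3.2))
```

```text
t 10.2 tcp [0.4306 0.2755 0.0895] w 0.33 F [-0.6  0.9 -1. ] z [ 4.4e-03 -5.0e-04 -1.0e+00]
(0.43, 0.2755, 0.0886) -> [-0.06  0.03  0.09] dist cm 0.1
```

View pics/c4.png

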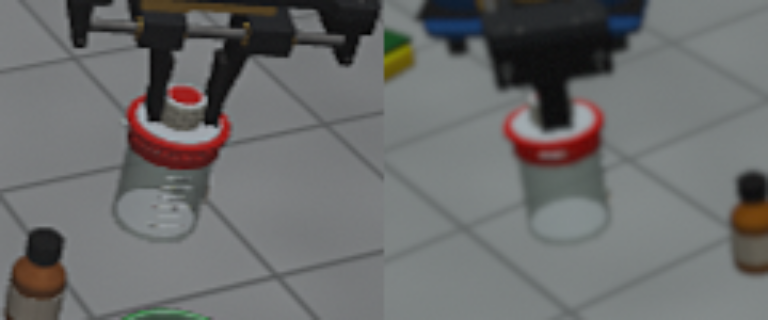

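Emit:
carry_out(
  steps=[
    [[0,0,0],0],
    [[0,0,0],0],
    [[0,0,0],0],
    [[0,0,0],0],
    [[0,0,-1],0],
    [[0,0,-4],0],
    [[0,0,-8],0],
    [[1,2,-11],0],
    [[3,6,-11],0],
    [[5,10,-11],0],
    [[7,14,-11],0],
    [[9,18,-11],0],
    [[11,22,-11],0],
    [[13,26,-11],0],
    [[15,30,-11],0],
    [[17,34,-11],0],
    [[19,38,-11],0],
    [[21,42,-11],0],
    [[22.5,46,-11],0],
    [[23,48,-11],0],
  ],
  gripper=0.4,
)

```text
time_s: 12.3
tcp_pos: [0.4438, -0.2594, 0.2004]
ee_rot: [[0.912, -0.411, 0.005], [-0.411, -0.912, -0.001], [0.005, -0.001, -1.0]]
wrist_force: [0.1, -0.5, -1.2]
gripper_width: 0.702
```

Run:
```python
from h import *
for c in ['scene','side']: save(c,c+'5');look(c,['grip_red','beaker_red'])
a=cv2.imread('pics/scene5.png')[180:280,400:520];b=cv2.imread('pics/side5.png')[150:250,140:260]
cv2.imwrite('pics/c5.png',cv2.resize(np.hstack([a,b]),None,fx=3.2,fy=3.2))
im=save('wrist','w5'); circ('wrist',im,'blue',LID['blue']); circ('wrist',im,'green',LID['green'])
go((.4465,-.2593,.0686))
```

```text
scene grip_red [0.4346 0.2774 0.0967] 0.76
scene beaker_red [ 0.4278  0.2737 -0.0037] 0.91
scene beaker_red [ 0.4459 -0.2611  0.0533] 0.44
side grip_red [0.4294 0.2774 0.0974] 0.59
side beaker_red [ 4.291e-01  2.789e-01 -2.000e-04] 0.78
wrist blue n 2219 centre [ 0.4464 -0.2601] r 0.0366 rms 0.0016
wrist green n 999 centre [ 0.4458 -0.2598] r 0.0428 rms 0.0015
t 12.65 tcp [ 0.4442 -0.2555  0.2002] w 0.699 F [ 0.5 -0.1 -0.8] z [ 5.e-03 -4.e-04 -1.e+00]
(0.4465, -0.2593, 0.0686) -> [ 0.31  0.27 13.16] dist cm 13.2
```

View pics/c5.png

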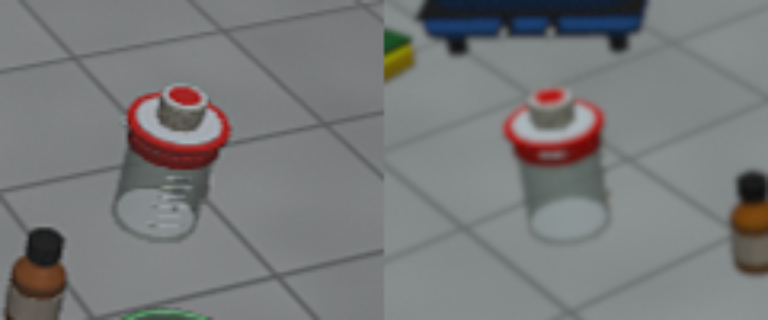

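Red is seated flat. Next is blue.

Emit:
carry_out(
  steps=[
    [[0.2,0.2,3],0],
    [[0.3,0.3,7],0],
    [[0.3,0.3,10],0],
    [[0.3,0.3,12],0],
    [[0.3,0.3,12.8],0],
    [[0.3,0.3,13.1],0],
    [[0.3,0.3,13.1],0],
    [[0.3,0.3,13.1],0],
  ],
)

```text
time_s: 13.45
tcp_pos: [0.4474, -0.2596, 0.0705]
ee_rot: [[0.914, -0.407, 0.008], [-0.407, -0.914, -0.001], [0.007, -0.002, -1.0]]
wrist_force: [0.5, -0.7, 0.2]
gripper_width: 0.701
```

Emit:
carry_out(
  steps=[
    [[0,0,0],0],
    [[0,0,0],0],
    [[0,0,0],0],
    [[0,0,0],0],
    [[0,0,0],0],
    [[0,0,0],0],
    [[0,0,0],0],
    [[0,0,0],0],
  ],
  gripper=-1,
)

```text
time_s: 14.25
tcp_pos: [0.4474, -0.2596, 0.0705]
ee_rot: [[0.914, -0.407, 0.008], [-0.407, -0.914, -0.001], [0.007, -0.002, -1.0]]
wrist_force: [0.1, -0.8, 0.3]
gripper_width: 0.333
```

Run:
```python
from h import *
go((.4465,-.2597,.19),(.4603,-.028,.19))
```

```text
t 14.25 tcp [ 0.4474 -0.2596  0.0705] w 0.333 F [ 0.1 -0.8  0.3] z [ 0.0076 -0.0012 -1.    ]
(0.4465, -0.2597, 0.19) -> [ 1.000e-02  2.000e-02 -1.195e+01] dist cm 12.0
(0.4603, -0.028, 0.19) -> [ -8.15 -21.71 -11.97] dist cm 26.1
```

Emit:
carry_out(
  steps=[
    [[0,0,-1],0],
    [[0,0,-2.5],0],
    [[0,0,-5],0],
    [[0,0,-8],0],
    [[0,0,-11],0],
    [[-0.5,-1,-12],0],
    [[-1.5,-4,-12],0],
    [[-3,-8,-12],0],
    [[-4.5,-12,-12],0],
    [[-6,-16,-12],0],
    [[-7.5,-20,-12],0],
    [[-8.1,-21.5,-12],0],
    [[-8.1,-21.7,-12],0],
    [[-8.1,-21.7,-12],0],
    [[-8.1,-21.7,-12],0],
  ],
)

```text
time_s: 15.75
tcp_pos: [0.4603, -0.0288, 0.1901]
ee_rot: [[0.913, -0.407, 0.007], [-0.407, -0.913, -0.001], [0.007, -0.002, -1.0]]
wrist_force: [-0.5, -0.5, 0.2]
gripper_width: 0.329
```

Run:
```python
from h import *
go((.461,-.028,.1055))
```

```text
t 15.75 tcp [ 0.4603 -0.0288  0.1901] w 0.329 F [-0.5 -0.5  0.2] z [ 0.0068 -0.0013 -1.    ]
(0.461, -0.028, 0.1055) -> [-0.02 -0.09  8.46] dist cm 8.5
```

Emit:
carry_out(
  steps=[
    [[0,-0.1,1.5],0],
    [[0,-0.1,4],0],
    [[0,-0.1,6],0],
    [[0,-0.1,6.8],0],
    [[0,-0.1,7.4],0],
    [[0,-0.1,8],0],
    [[0,-0.1,8.3],0],
    [[0,-0.1,8.4],0],
    [[0,-0.1,8.4],0],
  ],
)

```text
time_s: 16.65
tcp_pos: [0.4616, -0.0279, 0.1064]
ee_rot: [[0.913, -0.407, 0.008], [-0.407, -0.913, -0.001], [0.007, -0.002, -1.0]]
wrist_force: [1.3, -0.5, 0.1]
gripper_width: 0.334
```

Run:
```python
from h import *
go((.461,-.028,.1055),(.461,-.028,.2),(.4465,-.2597,.18))
```

```text
t 16.65 tcp [ 0.4616 -0.0279  0.1064] w 0.334 F [ 1.3 -0.5  0.1] z [ 0.0076 -0.0012 -1.    ]
(0.461, -0.028, 0.1055) -> [-0.05  0.03  0.09] dist cm 0.1
(0.461, -0.028, 0.2) -> [ 0.02  0.01 -9.36] dist cm 9.4
(0.4465, -0.2597, 0.18) -> [ 8.11 21.77 -7.34] dist cm 24.4
```

Emit:
carry_out(
  steps=[
    [[0,0,0],0],
    [[0,0,0],0],
    [[0,0,0],0],
    [[0,0,0],0],
    [[0,0,-1],0],
    [[0,0,-4],0],
    [[0,0,-7.3],0],
    [[1,3,-7.4],0],
    [[2.5,7,-7.4],0],
    [[4,11,-7.4],0],
    [[5.6,15,-7.4],0],
    [[7.1,19,-7.4],0],
    [[8,21.5,-7.4],0],
    [[8.1,21.8,-7.4],0],
    [[8.1,21.8,-7.4],0],
    [[8.1,21.8,-7.4],0],
  ],
  gripper=0.4,
)

```text
time_s: 18.25
tcp_pos: [0.4462, -0.2592, 0.1809]
ee_rot: [[0.914, -0.407, 0.008], [-0.407, -0.914, -0.001], [0.008, -0.002, -1.0]]
wrist_force: [0.5, 0.5, -0.3]
gripper_width: 0.7
```

Run:
```python
from h import *
for c in ['scene','side']: save(c,c+'6');look(c,['grip_blue','beaker_blue'])
a=cv2.imread('pics/scene6.png')[210:320,260:380];b=cv2.imread('pics/side6.png')[195:305,235:355]
cv2.imwrite('pics/c6.png',cv2.resize(np.hstack([a,b]),None,fx=3.2,fy=3.2))
im=save('wrist','w6'); circ('wrist',im,'green',LID['green']); circ('wrist',im,'yellow',LID['yellow'])
go((.4465,-.2597,.0445))
```

```text
scene grip_blue [ 0.4619 -0.0273  0.1094] 0.93
scene beaker_blue [ 0.4563 -0.032   0.0082] 0.7
side beaker_blue [ 0.4622 -0.0261 -0.0011] 0.92
wrist green n 2262 centre [ 0.447  -0.2607] r 0.0415 rms 0.0015
wrist yellow n 1200 centre [ 0.4445 -0.2596] r 0.0484 rms 0.0016
t 18.6 tcp [ 0.4464 -0.2594  0.1807] w 0.702 F [ 0.7  0.7 -0.4] z [ 0.0078 -0.0012 -1.    ]
(0.4465, -0.2597, 0.0445) -> [-0.08  0.06 13.62] dist cm 13.6
```

View pics/c6.png

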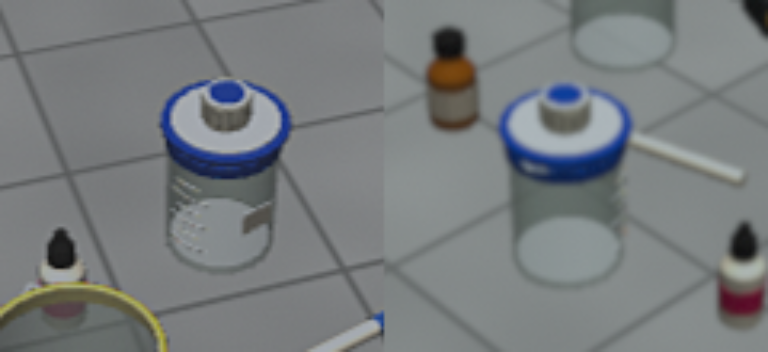

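Blue sits flat and centred (9 pictures viewed). Next is green.

Emit:
carry_out(
  steps=[
    [[0,0,3],0],
    [[-0.1,0.1,7],0],
    [[-0.1,0.1,10.5],0],
    [[-0.1,0.1,12.5],0],
    [[-0.1,0.1,13.3],0],
    [[-0.1,0.1,13.6],0],
    [[-0.1,0.1,13.6],0],
    [[-0.1,0.1,13.6],0],
  ],
)

```text
time_s: 19.4
tcp_pos: [0.4472, -0.2603, 0.046]
ee_rot: [[0.914, -0.406, 0.01], [-0.406, -0.914, -0.002], [0.01, -0.002, -1.0]]
wrist_force: [0.6, -0.4, -0.1]
gripper_width: 0.7
```

Emit:
carry_out(
  steps=[
    [[0,0,0],0],
    [[0,0,0],0],
    [[0,0,0],0],
    [[0,0,0],0],
    [[0,0,0],0],
    [[0,0,0],0],
    [[0,0,0],0],
    [[0,0,0],0],
  ],
  gripper=-1,
)

```text
time_s: 20.2
tcp_pos: [0.4472, -0.2603, 0.046]
ee_rot: [[0.914, -0.406, 0.01], [-0.406, -0.914, -0.002], [0.01, -0.002, -1.0]]
wrist_force: [-0.1, -0.9, 0.3]
gripper_width: 0.333
```

Run:
```python
from h import *
go((.4465,-.2597,.2),(.6538,.1325,.21))
```

```text
t 20.2 tcp [ 0.4472 -0.2603  0.046 ] w 0.333 F [-0.1 -0.9  0.3] z [ 0.0104 -0.0021 -0.9999]
(0.4465, -0.2597, 0.2) -> [  0.07  -0.07 -15.4 ] dist cm 15.4
(0.6538, 0.1325, 0.21) -> [  3.11 -44.33 -16.27] dist cm 47.3
```

Emit:
carry_out(
  steps=[
    [[0,0,-1],0],
    [[0,0,-2.5],0],
    [[0,0,-5],0],
    [[0,0,-8.5],0],
    [[0,0,-12],0],
    [[0,0,-15],0],
    [[0.1,-2,-16.2],0],
    [[0.4,-6,-16.2],0],
    [[0.7,-10,-16.2],0],
    [[1,-14,-16.2],0],
    [[1.3,-18,-16.2],0],
    [[1.6,-22,-16.2],0],
    [[1.8,-26,-16.2],0],
    [[2.1,-30,-16.2],0],
    [[2.4,-34,-16.2],0],
    [[2.7,-38,-16.2],0],
    [[3,-42,-16.2],0],
    [[3.1,-44,-16.2],0],
    [[3.1,-44.3,-16.2],0],
    [[3.1,-44.3,-16.2],0],
  ],
)

```text
time_s: 22.2
tcp_pos: [0.6533, 0.1327, 0.2091]
ee_rot: [[0.914, -0.405, 0.009], [-0.405, -0.914, -0.002], [0.009, -0.002, -1.0]]
wrist_force: [-0.8, -0.9, -0.3]
gripper_width: 0.335
```

Run:
```python
from h import *
go((.6542,.1322,.121))
```

```text
t 22.2 tcp [0.6533 0.1327 0.2091] w 0.335 F [-0.8 -0.9 -0.3] z [ 0.0094 -0.0023 -1.    ]
(0.6542, 0.1322, 0.121) -> [0.02 0.02 8.81] dist cm 8.8
```

Emit:
carry_out(
  steps=[
    [[0,0,1.5],0],
    [[0,0,4],0],
    [[0,0,6.2],0],
    [[0,0,7.1],0],
    [[0,0,7.7],0],
    [[0,0,8.3],0],
    [[0,0,8.6],0],
    [[0,0,8.7],0],
    [[0,0,8.7],0],
  ],
)

```text
time_s: 23.1
tcp_pos: [0.6543, 0.1325, 0.1226]
ee_rot: [[0.914, -0.405, 0.01], [-0.405, -0.914, -0.002], [0.01, -0.002, -1.0]]
wrist_force: [0.5, 0.2, -1.1]
gripper_width: 0.331
```

Run:
```python
from h import *
go((.6542,.1322,.121),(.4465,-.2597,.2))
```

```text
t 23.1 tcp [0.6543 0.1325 0.1226] w 0.331 F [ 0.5  0.2 -1.1] z [ 0.0101 -0.0021 -0.9999]
(0.6542, 0.1322, 0.121) -> [-0.    0.03  0.16] dist cm 0.2
(0.4465, -0.2597, 0.2) -> [-3.04 44.26 -7.87] dist cm 45.1
```

Emit:
carry_out(
  steps=[
    [[0,0,0.1],0],
    [[0,0,0.1],0],
    [[0,0,0.1],0],
    [[0,0,0.1],0],
    [[0,0,-1],0],
    [[0,0,-4],0],
    [[0,0,-7.5],0],
    [[-0.3,3,-7.9],0],
    [[-0.5,7,-7.9],0],
    [[-0.8,11,-7.9],0],
    [[-1,15,-7.9],0],
    [[-1.3,19,-7.9],0],
    [[-1.6,23,-7.9],0],
    [[-1.9,27,-7.9],0],
    [[-2.1,31,-7.9],0],
    [[-2.4,35,-7.9],0],
    [[-2.7,39,-7.9],0],
    [[-3,43,-7.9],0],
    [[-3,44.3,-7.9],0],
    [[-3,44.3,-7.9],0],
  ],
  gripper=0.4,
)

```text
time_s: 25.1
tcp_pos: [0.4462, -0.2615, 0.2011]
ee_rot: [[0.913, -0.408, 0.011], [-0.408, -0.913, -0.003], [0.011, -0.002, -1.0]]
wrist_force: [-0.6, -0.2, -0.2]
gripper_width: 0.703
```

Run:
```python
from h import *
for c in ['scene','side']: save(c,c+'7');look(c,['grip_green','beaker_green'])
a=cv2.imread('pics/scene7.png')[240:360,390:520];b=cv2.imread('pics/side7.png')[120:240,250:380]
cv2.imwrite('pics/c7.png',cv2.resize(np.hstack([a,b]),None,fx=3,fy=3))
im=save('wrist','w7'); circ('wrist',im,'yellow',LID['yellow']); circ('wrist',im,'yellow',BK['yellow'])
go((.4465,-.2597,.0205))
```

```text
scene grip_green [0.6533 0.1305 0.1255] 0.97
scene grip_green [ 0.2917 -0.2236  0.0276] 0.88
scene grip_green [ 0.4835 -0.4145  0.022 ] 0.75
scene beaker_green [0.6576 0.1309 0.0041] 0.69
side grip_green [ 0.2947 -0.2241  0.0217] 0.82
side grip_green [0.652  0.1348 0.1243] 0.71
side grip_green [ 0.4781 -0.4104  0.028 ] 0.56
side beaker_green [6.515e-01 1.337e-01 1.000e-04] 0.9
wrist yellow n 2126 centre [ 0.4464 -0.2604] r 0.0467 rms 0.0016
wrist yellow n 1815 centre [ 0.6347 -0.1747] r 0.0464 rms 0.002
t 25.45 tcp [ 0.4472 -0.2593  0.2003] w 0.699 F [ 1.1 -0.2 -0. ] z [ 0.0101 -0.002  -0.9999]
(0.4465, -0.2597, 0.0205) -> [-0.23  0.1  17.98] dist cm 18.0
```

View pics/c7.png

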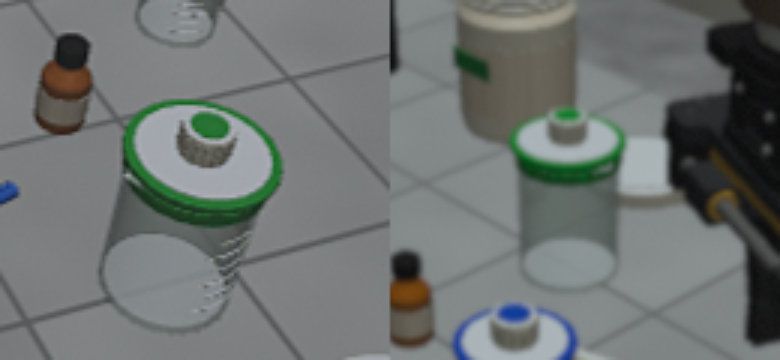

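Emit:
carry_out(
  steps=[
    [[-0.1,0,3],0],
    [[-0.2,0.1,7],0],
    [[-0.2,0.1,11],0],
    [[-0.2,0.1,14],0],
    [[-0.2,0.1,16.5],0],
    [[-0.2,0.1,17.5],0],
    [[-0.2,0.1,18],0],
    [[-0.2,0.1,18],0],
    [[-0.2,0.1,18],0],
  ],
)

```text
time_s: 26.35
tcp_pos: [0.4479, -0.26, 0.0215]
ee_rot: [[0.915, -0.403, 0.013], [-0.403, -0.915, -0.003], [0.013, -0.003, -1.0]]
wrist_force: [-0.2, 0.1, -0.3]
gripper_width: 0.701
```

Emit:
carry_out(
  steps=[
    [[0,0,0],0],
    [[0,0,0],0],
    [[0,0,0],0],
    [[0,0,0],0],
    [[0,0,0],0],
    [[0,0,0],0],
    [[0,0,0],0],
    [[0,0,0],0],
  ],
  gripper=-1,
)

```text
time_s: 27.15
tcp_pos: [0.448, -0.26, 0.0216]
ee_rot: [[0.915, -0.403, 0.013], [-0.403, -0.915, -0.003], [0.013, -0.003, -1.0]]
wrist_force: [0.3, -0.6, 1.5]
gripper_width: 0.335
```

Run:
```python
from h import *
go((.4465,-.2597,.2),(.635,-.1735,.225))
```

```text
t 27.15 tcp [ 0.448  -0.26    0.0216] w 0.335 F [ 0.3 -0.6  1.5] z [ 0.0127 -0.0028 -0.9999]
(0.4465, -0.2597, 0.2) -> [ 8.000e-02 -1.000e-02 -1.784e+01] dist cm 17.8
(0.635, -0.1735, 0.225) -> [ 13.89 -15.5  -20.13] dist cm 29.0
```

Emit:
carry_out(
  steps=[
    [[0,0,-1],0],
    [[0,0,-2.5],0],
    [[0,0,-5],0],
    [[0,0,-9],0],
    [[0,0,-13],0],
    [[0,0,-17],0],
    [[0,0,-20],0],
    [[1.5,-1.5,-20.1],0],
    [[4,-4.5,-20.1],0],
    [[7,-7.5,-20.1],0],
    [[10,-11,-20.1],0],
    [[12.5,-14,-20.1],0],
    [[13.9,-15.5,-20.1],0],
    [[13.9,-15.5,-20.1],0],
    [[13.9,-15.5,-20.1],0],
  ],
)

```text
time_s: 28.65
tcp_pos: [0.6346, -0.1734, 0.2242]
ee_rot: [[0.915, -0.403, 0.011], [-0.403, -0.915, -0.003], [0.011, -0.002, -1.0]]
wrist_force: [-1.3, 0.2, -0.8]
gripper_width: 0.33
```

Run:
```python
from h import *
for c in ['scene','side']:
    save(c,c+'8'); look(c,['grip_yellow','beaker_yellow'])
go((.6355,-.1738,.1366))
```

```text
scene grip_yellow [ 0.6277 -0.1757  0.2271] 0.76
scene beaker_yellow [ 6.340e-01 -1.727e-01 -2.000e-04] 0.86
side grip_yellow [ 0.6369 -0.1771  0.2292] 0.94
side beaker_yellow [ 0.6389 -0.1704  0.0019] 0.72
t 28.95 tcp [ 0.6344 -0.1741  0.2253] w 0.329 F [-0.5  0.1 -1. ] z [ 0.0131 -0.0028 -0.9999]
(0.6355, -0.1738, 0.1366) -> [-0.03 -0.05  8.87] dist cm 8.9
```

Emit:
carry_out(
  steps=[
    [[0,-0.1,1.5],0],
    [[0,-0.1,4],0],
    [[0,-0.1,6.2],0],
    [[0,-0.1,7.1],0],
    [[0,-0.1,7.7],0],
    [[0,-0.1,8.3],0],
    [[0,-0.1,8.7],0],
    [[0,-0.1,8.8],0],
    [[0,-0.1,8.8],0],
  ],
)

```text
time_s: 29.85
tcp_pos: [0.6362, -0.1735, 0.1377]
ee_rot: [[0.915, -0.404, 0.014], [-0.404, -0.915, -0.003], [0.014, -0.003, -1.0]]
wrist_force: [-0.0, -0.0, -1.4]
gripper_width: 0.332
```

Run:
```python
from h import *
go((.6355,-.173,.1366))
```

```text
t 29.85 tcp [ 0.6362 -0.1735  0.1377] w 0.332 F [-0.  -0.  -1.4] z [ 0.0138 -0.0029 -0.9999]
(0.6355, -0.173, 0.1366) -> [-0.08 -0.01  0.11] dist cm 0.1
```

Emit:
carry_out(
  steps=[
    [[0,0,0.1],0],
    [[0,0,0.1],0],
    [[0,0,0.1],0],
    [[0,0,0.1],0],
    [[0,0,-1],0],
    [[0,0,-4],0],
    [[0,0,-8],0],
    [[0,0,-12],0],
    [[-2,-2,-15],0],
    [[-5,-4,-18],0],
    [[-8,-6,-21],0],
    [[-11,-8,-24],0],
    [[-14,-10,-26],0],
    [[-17,-12,-26],0],
    [[-20,-14,-26],0],
    [[-22,-14,-26],0],
    [[-22,-14,-26],0],
    [[-22,-14,-26],0],
  ],
  gripper=0.4,
)

```text
time_s: 31.65
tcp_pos: [0.4878, 0.0442, 0.3962]
ee_rot: [[0.915, -0.403, 0.016], [-0.403, -0.915, -0.002], [0.016, -0.004, -1.0]]
wrist_force: [0.3, -0.9, -0.5]
gripper_width: 0.697
```

Run:
```python
from h import *
go()
im=save('wrist','w9')
for c in BK: x,y,z,R=BK[c]; circ('wrist',im,c,(x,y,z+.0025,R+.005))
look('wrist',N)
for c in ['scene','side']: save(c,c+'9'); look(c,['grip_yellow','beaker_yellow','amber_bottle','dropper_bottle'])
a=cv2.imread('pics/scene9.png')[230:400,240:500];b=cv2.imread('pics/side9.png')[140:310,240:500]
cv2.imwrite('pics/c9.png',cv2.resize(np.vstack([a,b]),None,fx=1.75,fy=1.75,interpolation=cv2.INTER_CUBIC))
```

```text
t 31.65 tcp [0.4878 0.0442 0.3962] w 0.697 F [ 0.3 -0.9 -0.5] z [ 0.016  -0.0024 -0.9999]
wrist red n 490 centre [0.4316 0.2739] r 0.0311 rms 0.0025
wrist blue n 960 centre [ 0.4607 -0.0278] r 0.0369 rms 0.0015
wrist green n 1386 centre [0.6549 0.1328] r 0.0419 rms 0.0015
wrist yellow n 656 centre [ 0.6414 -0.1745] r 0.0526 rms 0.0021
wrist grip_red [ 0.4583 -0.029   0.1104] 0.45
wrist grip_blue [ 0.4597 -0.03    0.1098] 0.74
wrist grip_green [ 0.2902 -0.2234  0.0236] 0.87
wrist grip_green [0.6563 0.1302 0.1264] 0.56
wrist beaker_red [0.4279 0.2741 0.0052] 0.66
wrist beaker_green [0.6558 0.1327 0.0018] 0.87
wrist beaker_yellow [ 0.6381 -0.174  -0.0027] 0.67
wrist amber_bottle [0.4971 0.1433 0.0011] 0.65
wrist dropper_bottle [ 0.5004 -0.1425  0.0019] 0.76
scene grip_yellow [ 0.6286 -0.1721  0.1385] 0.88
scene grip_yellow [ 0.4277  0.2756 -0.0029] 0.35
scene beaker_yellow [ 0.6339 -0.1713 -0.001 ] 0.65
scene amber_bottle [5.034e-01 1.451e-01 3.000e-04] 0.71
side grip_yellow [ 0.6381 -0.1773  0.1406] 0.78
side beaker_yellow [ 0.6369 -0.1717  0.0037] 0.78
side beaker_yellow [0.4265 0.2764 0.0015] 0.64
side amber_bottle [0.4985 0.143  0.0029] 0.9
side dropper_bottle [ 0.4979 -0.1468 -0.0022] 0.77
```

View pics/c9.png

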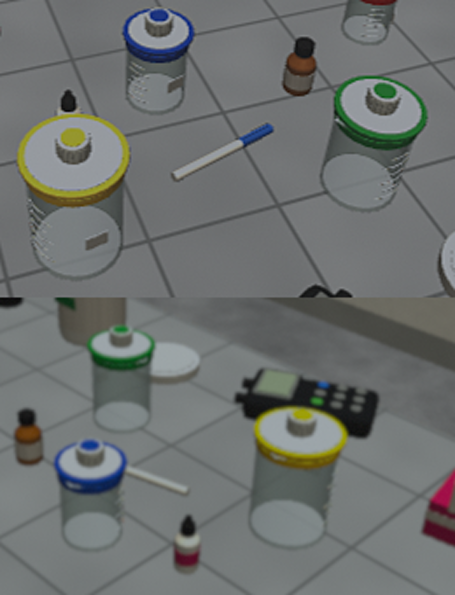

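View pics/w9.png

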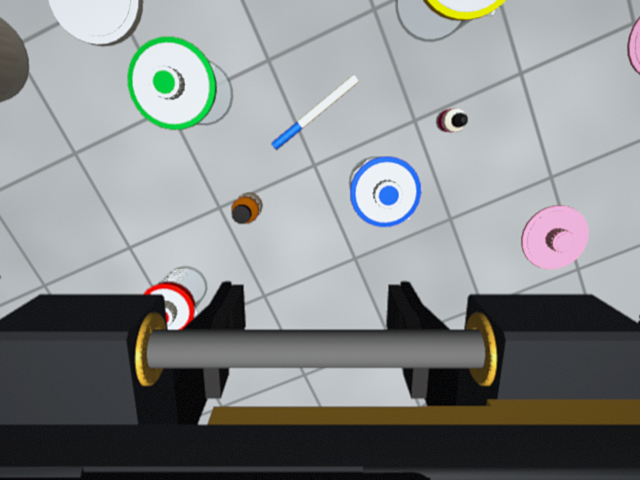

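Run:
```python
import cv2,numpy as np
s=cv2.imread('pics/scene9.png');d=cv2.imread('pics/side9.png')
f=lambda i,y,x:cv2.resize(i[y:y+70,x:x+80],None,fx=4.8,fy=4,interpolation=cv2.INTER_CUBIC)
cv2.imwrite('pics/z9.png',np.vstack([np.hstack([f(s,265,415),f(s,290,243)]),np.hstack([f(d,150,275),f(d,195,370)])]))
```

```text
(no output)
```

View pics/z9.png

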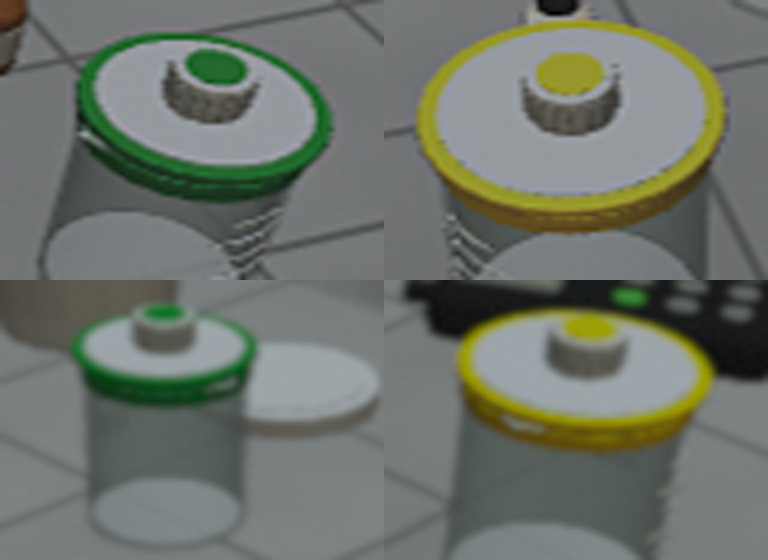

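All four flanges lie flat against their rims, and the white specks are highlights on the bands. I'm handing the job in.

```bash
python3 -c "
from h import *
print(r.finish_job())"
```

```text
the job is handed in; nothing more can be done
None
```

I took the stack apart from the top (red, blue, green, yellow), set each cover on the beaker of its colour, and handed the job in at about 33 s of the 112 s allowed. The hand-in gives no verdict.

- **Seating:** In the last close crops, green and yellow lie flat on their rims. Red and blue looked flat right after release. Each cover was let go 1–2 mm above its seated height, and the wrist force stayed under about 2 N at every reading.
- **Centring:** The final wrist view puts red, blue and green within about 2 mm of the rim centres measured before placing. For grip heights, the networks read red 97 mm (seated 95), blue 109–110 mm (110), green 124–126 mm (125) and yellow 138–141 mm (140).
- **Checks that disagreed:**
  - **Yellow:** The final wrist fit was about 6–8 mm off the beaker, but the cover was cut off at the picture's edge. The scene and side networks put the grip 5–6 mm from the beaker, in different directions. The crops show an even overhang, and the gripper released it within about 1 mm of the estimated centre.
  - **Red:** One scene estimate put the grip about 8 mm from the beaker; the side view gave about 1.5 mm.
- **Bottles and arm:** The beakers and both bottles stand upright, and the bottles read within about 5 mm of where they started, which is network noise. The arm is clear of everything.

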